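# Post a scoop blank under the hopper's spring lid

### The arm

A 6-joint arm with a two-finger parallel gripper is mounted at the origin on the work surface. World frame = base frame: x ahead of the robot, y to its left, z up, the work surface at z = 0. Lengths are in m, angles in degrees, forces in N, time in s.
With the tool pointing down it reaches from about 0.375 to 0.9 m from the base axis. Payload 3.1 kg.
Tool frame: the origin (TCP) lies on the centre line of the jaws, within the pads' length; the fingertips stand 14 mm ahead of it and the grasp point (between the pads) lies 5 mm behind it; z points along the fingers, y is the line along which they close (so a half turn about z gives the same grasp; the last joint's range is limited). The gripper opens to 87 mm and grips with 3 to 60 N. Pads are 19 mm wide; open, the fingers measure 117 mm over their backs; the gripper's body (75 mm by 190 mm) begins 51 mm behind the grasp point.
Start: joints at [-86.717, 30.224, 82.088, -0, 67.689, -10.227], TCP at [0.146, -0.608, 0.237] pointing down, gripper open.
Joint ranges: [-176.69, 176.69], [-43.24, 126.21], [12.49, 139.97], [-82, 262], [0, 151.66], [-163.58, 163.58]. Speed limits (degrees/s): [159.86, 159.86, 180, 180, 180, 180].

### API

Orientations are given as [roll, pitch, yaw] about the fixed x, y, z axes, in that order (R = Rz(yaw) Ry(pitch) Rx(roll)).
In Python, from station import manip, optics gives the robot as it stands.
- The arm moves only by the tool carry_out, never from a script. Its argument "deltas" is a list that holds one entry, the list of rows, each a list of 5 numbers: the opening, from 0 (shut) to 1 (fully open), then the shift along the tool's x, y, z in mm, then the turn about the tool's z in rad. A call has exactly 8 rows; each row is the pose to reach, as a shift and turn from the pose commanded when the call began, along the tool's axes at that moment; what a row does not reach only later rows make up. A row lasts 1/12 s, in which the tool goes at most 41.7 mm and 7.16 degrees, less where a joint would pass 70% of its speed; a pose out of reach is approached as far as the arm can. A call with a gripper value outside its range is refused whole. The fingers move at their own pace and stop on an object; "force" is the grip in N (left out, the last holds). Time passes only in rows, so rows that repeat a pose let the fingers close, or fill a call up. It gives the time, the measured TCP pose, the force, the opening and the grip force at its end, in the units of the state.
- manip.get_state(): the state, without advancing time (a new reading comes with each control period).
- optics.grab_frame(name): name is "scene" or "top" or "wrist"; returns a dict with "pixels" (480x640x3 uint8, red, green, blue), "mtx" (3x3 intrinsics, pixels), "extrinsics" (4x4, takes a point from camera to world coordinates); the wrist camera has in their place "tool_from_camera" (4x4, takes a point from camera to tool coordinates, whose origin is the TCP and whose axes are the flange's). Camera axes: x right, y down, z forward; pixel columns grow to the right and rows downward; lengths in m; the calibration is good to about 2 mm. A picture is of the moment at which its call begins: read the wrist's pose just before it. There is no depth.
- manip.hand_in(): hands the job in; it is judged then, once.
The state is a dict: "clock": time; "joint_pos": joint angles; "joint_velocities": joint speeds; "joint_torque": joint torques, N m; "tool_pos": TCP position; "ee_rot": TCP orientation; "force": force on the tool from outside, world axes, zero at the start; "ft_torque": the same for the moment, N m; "opening": opening from 0.0 (shut) to 1.0 (fully open); "grasp_force": force on a finger pad.
Only numpy, scipy, OpenCV 4.12 (cv2) and the standard library are available. Lean on these libraries where they do the work, as an engineer would, in place of code of your own. Each camera call takes 0.05 s, during which the arm holds its last target. There are 200 camera calls.

### The job

Press the orange treadle of the wooden hopper down with one fingertip so that its spring-closed blue lid stands open, and while that fingertip keeps it open push the dark wooden blank along the feed channel with the other fingertip until it tips over the edge and drops into the box under the lid. Then let the lid close over it. Push the blank only, never grip or lift it, and leave the shell cup, the mallet and the mug where they are.

Things in the scene. Friction and masses are not known exactly. Their poses are not given: they have to be found in the camera images.
- hopper: Fixed plywood hopper: feed channel, then drop box. Origin at table level under the edge between them; +x = pushing direction, +y left. Channel: x -150 (open end) to 0 mm, floor 75 mm high, 46 mm wide (y -23..23), guides 8 mm thick rise 12 mm above the floor. Box: x 0 to 112 mm, 46 mm wide, floor 6 mm high, right wall 83, left 115 mm high. The drop is intended.
- lid (a joint): Blue lid's hinge, rad: 0 closed, 0.9 stop. Hinge line along hopper x at y 27 mm, height 123 mm. Lid spans hopper x 0 to 120 mm, 68 mm rightwards, 6 mm thick; closed it slopes 0.588 rad down to the right and blocks the channel's end; level at 0.588. The blank passes from 0.46 up; 0.55 to 0.75 is good. A spring shuts it: about 5 N on the treadle holds it at 0.6.
- treadle (a point): Point mid-width on top of the orange treadle, at hopper x -80 mm. Treadle: 4 mm plate left of the channel, one piece with the lid, hopper x -165 to 60 mm; pressing it down opens the lid. Closed: slopes up to the left, from y 55, height 96 mm to y 116, height 137 mm. Lid at 0.588: level, y 35 to 109 mm, top 85 mm high. A fingertip can slide along it while pressing.
- blank: Loose dark wooden scoop blank with a pale round spot on top, about 60 g: 56 mm long (x, along the channel), 38 wide, 28 high. Lies in the channel some way before the lid. Origin at the centre of its underside. Tips into the box once its middle is pushed past the channel's edge (hopper x 0).
- shell_cup: Bystander: open brown coconut-shell cup, 72 mm wide, 34 mm high, to the right of the hopper. Origin under its centre.
- mallet: Bystander: wooden mallet lying on the bench to the left of the hopper, 260 mm long, 26 mm high. Origin on the table under the middle of its length.
- mug: Bystander: blue mug, 76 mm wide, 85 mm high, beyond the hopper on the left. Origin under its centre.
Mind the look-alikes: they are no part of the job. What is shaped like the blank but pink or yellow is not meant.

How it is judged:
By the outcome, as a careful person would: the job done as asked, in the order asked, and still so for the second after the job is handed in, with the robot touching nothing.
It also fails if it takes over 53 s, if anything falls off the work surface, if the arm or the gripper's body presses on something with over 40 N, if the wrist force passes 120 N, or if a joint passes its speed limit or range.

## Working session

There is one attempt and no reset: what is moved stays moved. The work goes in short steps, Python scripts to look and compute and a tool call to move; the robot and the scene stay as the last step left them, time stands still between calls to the robot, and variables do not carry over. Pictures are saved under pics/ and viewed, at most 10 in all, crops included, and the job is handed in when it is done.

Besides the shell and the picture viewer there is one more tool, called after "Emit:" in YAML: its name, and indented under it one key for each argument. carry_out: Moves the arm, as the interface text tells. Its arguments: {"type":"object","properties":{"deltas":{"type":"array"},"force":{"type":"number"}},"required":["deltas"]}

```bash
mkdir -p pics; ls; python3 - <<'E'
from station import manip, optics
import cv2
s=manip.get_state(); print(s['clock'],s['tool_pos'],s['ee_rot'],s['opening'],s['force'])
for n in ['scene','top']:
    f=optics.grab_frame(n); cv2.imwrite(f'pics/{n}0.png',f['pixels'][:,:,::-1]); print(n,f['mtx'].tolist(),f['extrinsics'].round(4).tolist())
    import numpy as np; np.savez(f'{n}0.npz',**f)
E
```

```text
pics
0.0 [ 0.14599368 -0.60699534  0.23555847] [-1.79877774e+02 -2.04244577e-02  1.35103004e+01] 0.9970475897813669 [-0.9696015   0.01330036 -0.97520231]
scene [[524.5253856674527, 0.0, 309.67614178325493], [0.0, 524.5253856674527, 230.0697244349572], [0.0, 0.0, 1.0]] [[0.6033, 0.6638, -0.442, 1.0114], [0.7975, -0.4988, 0.3394, -0.2761], [0.0048, -0.5573, -0.8303, 0.9224], [0.0, 0.0, 0.0, 1.0]]
top [[611.5338487907352, 0.0, 323.94917252742397], [0.0, 611.5338487907352, 231.93870338387404], [0.0, 0.0, 1.0]] [[0.0242, -0.9957, 0.0895, 0.5105], [-0.9997, -0.0235, 0.0086, 0.0592], [-0.0065, -0.0897, -0.9959, 1.0574], [0.0, 0.0, 0.0, 1.0]]
```

View pics/scene0.png

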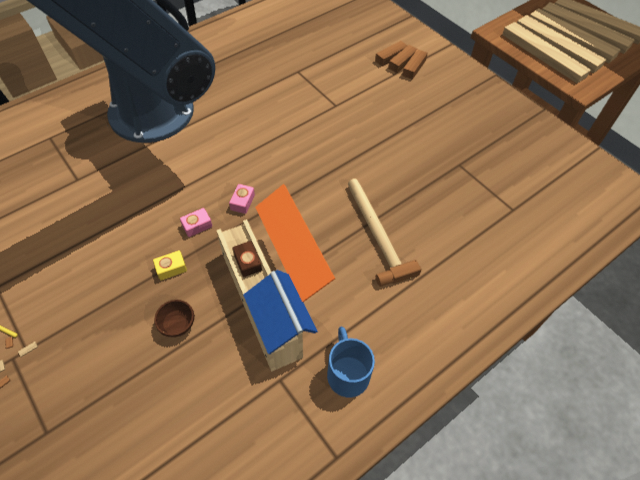

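View pics/top0.png

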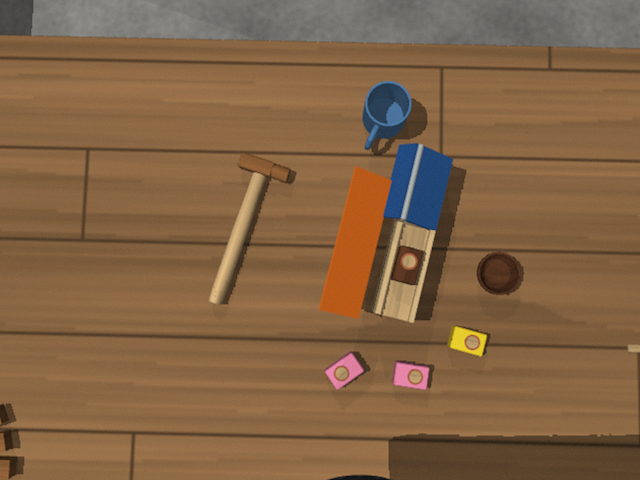

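The scene view shows the hopper in the middle, with the orange treadle around (295,240), the blue lid at (280,310) and the dark blank with its pale spot at (248,258). In the top view the treadle corners are near (357,168), (391,178), (359,318) and (320,309). The blank's spot is at (409,262), and the pink and yellow look-alikes lie clear of the hopper.

```bash
cat > h.py <<'E'
import numpy as np, cv2
def ray(f,uv,z):
    R=f['extrinsics'][:3,:3];t=f['extrinsics'][:3,3]
    d=R@np.linalg.inv(f['mtx'])@np.array([uv[0],uv[1],1.]); return t+d*(z-t[2])/d[2]
def mask(p,lo,hi):
    m=cv2.inRange(cv2.cvtColor(p,cv2.COLOR_RGB2HSV),lo,hi); return m
def corners(m,eps=6):
    c=max(cv2.findContours(m,cv2.RETR_EXTERNAL,cv2.CHAIN_APPROX_NONE)[0],key=cv2.contourArea)
    return cv2.approxPolyDP(c,eps,True)[:,0]
E
python3 - <<'E'
from h import *
for n in ['top','scene']:
    f=dict(np.load(n+'0.npz')); p=f['pixels']
    m=mask(p,(5,215,150),(14,255,255)); q=corners(m); print(n,m.sum()//255,q.tolist())
    # high edge 0.137, low edge 0.096 : print both
    for c in q: print(c, ray(f,c,.137).round(4)[:2], ray(f,c,.096).round(4)[:2])
    # spot: pale within hopper crop
    u,v=((409,262) if n=='top' else (248,258)); w=22
    cr=p[v-w:v+w,u-w:u+w]; g=cv2.cvtColor(cr,cv2.COLOR_RGB2GRAY)
    dm=(g<70).astype(np.uint8); 
    k,l,s,ce=cv2.connectedComponentsWithStats(dm); i=1+s[1:,4].argmax(); 
    print('dark',s[i],ce[i]+[u-w,v-w]); cv2.imwrite(f'pics/{n}_crop.png',cv2.resize(cr[:,:,::-1],None,fx=8,fy=8,interpolation=0))
    print('spot103',ray(f,(u,v),.103).round(4))
E
python3 -c "
import cv2;import numpy as np
cv2.imwrite('pics/c.png',np.hstack([cv2.imread('pics/top_crop.png'),cv2.imread('pics/scene_crop.png')]))"
```

```text
top 5378 [[355, 167], [320, 309], [357, 317], [390, 181]]
[355 167] [0.6938 0.0222] [0.7019 0.0206]
[320 309] [0.4775 0.0703] [0.476  0.0708]
[357 317] [0.467  0.0148] [0.4651 0.0128]
[390 181] [ 0.6734 -0.0314] [ 0.6807 -0.0355]
dark [  3   6  34  38 674] [406.25222552 266.2537092 ]
spot103 [ 0.5524 -0.0662  0.103 ]Traceback (most recent call last):
  File "<stdin>", line 4, in <module>
  File "h.py", line 8, in corners
    c=max(cv2.findContours(m,cv2.RETR_EXTERNAL,cv2.CHAIN_APPROX_NONE)[0],key=cv2.contourArea)
ValueError: max() iterable argument is empty
[ WARN:0@0.024] global loadsave.cpp:275 findDecoder imread_('pics/scene_crop.png'): can't open/read file: check file path/integrity
Traceback (most recent call last):
ValueError: all the input arrays must have same number of dimensions, but the array at index 0 has 3 dimension(s) and the array at index 1 has 1 dimension(s)
```

```bash
python3 - <<'E'
from h import *
f=dict(np.load('scene0.npz')); p=f['pixels']; print(p[240,295],cv2.cvtColor(p[240:241,295:296],cv2.COLOR_RGB2HSV))
m=mask(p,(5,190,120),(14,255,255)); m=cv2.morphologyEx(m,cv2.MORPH_OPEN,np.ones((5,5)))
q=corners(m); a=np.deg2rad(-12.55); E=np.array([[np.cos(a),np.sin(a)],[-np.sin(a),np.cos(a)]]); O=np.array([.6120,-.0774])
H=lambda uv,z,f=f:(1000*E@(ray(f,uv,z)[:2]-O)).round(1)
for c in q: print(c,'high',H(c,.137),'low',H(c,.096))
T=dict(np.load('top0.npz'))
ims=[]
for n,g,u,v in [('top',T,409,262),('scene',f,248,258)]:
    w=28; cr=g['pixels'][v-w:v+w,u-w:u+w]
    gr=cv2.cvtColor(cr,cv2.COLOR_RGB2GRAY); k,l,s,ce=cv2.connectedComponentsWithStats((gr<75).astype(np.uint8)); 
    i=1+s[1:,4].argmax(); print(n,'dark',s[i],'spot',H((u,v),.103,g))
    ims.append(cv2.resize(cr[:,:,::-1],(560,560)[:2],interpolation=0)[:, :]); 
cv2.imwrite('pics/c.png',cv2.resize(np.hstack(ims),(800,400)))
E
```

```text
[224 113  53] [[[ 11 195 224]]]
[280 187] high [-158.2  104.9] low [-189.1  115.9]
[257 210] high [-125.7   45.1] low [-154.9   53.1]
[306 298] high [76.1 53.4] low [57.4 61.7]
[332 275] high [ 54.8 111.6] low [ 35.  123.1]
top dark [  9  12  34  39 719] spot [-60.6  -2. ]
scene dark [ 13  11  29  37 485] spot [-56.2  -2.4]
```

View pics/c.png

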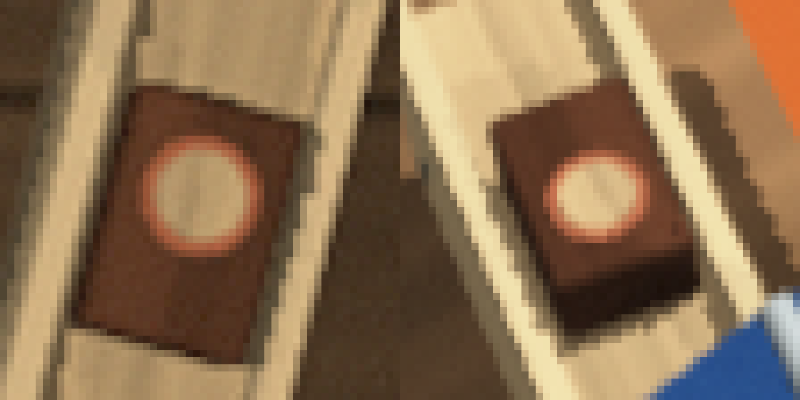

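The pale spot sits forward of the blank's middle. That puts the blank's centre at hopper x ≈ -64 mm, with its rear at about -92 mm. I estimate the hopper origin at (0.612, -0.078) with yaw -12.5°.

Emit:
carry_out:
  deltas:
    - [[1,20,-20,0,0],[1,48,-48,0,0],[1,76,-76,0,0],[1,104,-104,0,0],[1,132,-132,0,0],[1,160,-160,0,0],[1,188,-188,0,0],[1,215,-215,0,0]]

```text
clock: 0.77
tool_pos: [0.3053, -0.3462, 0.2363]
ee_rot: [-179.9, -0.0, 13.5]
force: [0.8, -0.3, 0.4]
opening: 0.999
grasp_force: 0.0
```

Emit:
carry_out:
  deltas:
    - [[1,28,-28,0,0.05],[0.9,56,-56,0,0.11],[0.85,84,-84,0,0.17],[0.8,112,-112,0,0.23],[0.8,140,-140,0,0.29],[0.8,168,-168,0,0.35],[0.8,196,-196,0,0.41],[0.8,215,-215,0,0.455]]

```text
clock: 1.43
tool_pos: [0.4646, -0.0861, 0.2364]
ee_rot: [-179.9, 0.0, -12.6]
force: [0.2, -1.2, 0.6]
opening: 0.803
grasp_force: 0.0
```

Emit:
carry_out:
  deltas:
    - [[0.8,5,-15,0,0],[0.8,10,-30,0,0],[0.8,15,-45,0,0],[0.8,20,-60,0,0],[0.8,25,-75,0,0],[0.8,27,-82,0,0],[0.8,27,-82,0,0],[0.8,27,-82,0,0]]

```text
clock: 2.1
tool_pos: [0.5075, -0.0149, 0.2363]
ee_rot: [180.0, 0.1, -12.5]
force: [0.5, -0.1, 0.1]
opening: 0.799
grasp_force: 0.0
```

```bash
python3 - <<'E'
from station import manip, optics
from h import *
from scipy.spatial.transform import Rotation as Ro
s=manip.get_state(); f=optics.grab_frame('wrist'); print(s['tool_pos'],s['ee_rot'],s['force'])
M=np.eye(4); M[:3,:3]=Ro.from_euler('xyz',s['ee_rot'],degrees=True).as_matrix(); M[:3,3]=s['tool_pos']
X=M@f['tool_from_camera']; np.savez('w1.npz',pixels=f['pixels'],mtx=f['mtx'],extrinsics=X)
print(f['tool_from_camera'].round(3).tolist())
cv2.imwrite('pics/w1.png',f['pixels'][:,:,::-1])
E
```

```text
[ 0.50746301 -0.01494781  0.23627045] [ 1.79975049e+02  5.44599082e-02 -1.25060504e+01] [ 0.52324487 -0.12992309  0.14168614]
[[-0.001, -0.969, -0.248, 0.067], [1.0, -0.001, -0.002, -0.0], [0.001, -0.248, 0.969, -0.148], [0.0, 0.0, 0.0, 1.0]]
```

View pics/w1.png

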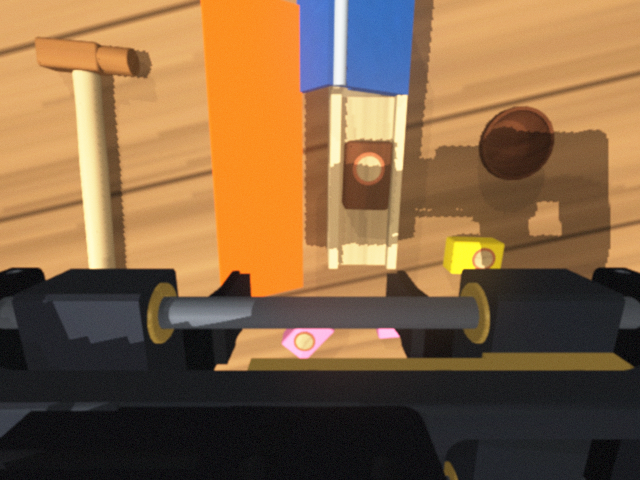

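The wrist view, aligned with the hopper, shows the channel's open end at about (330–397, 268), the blank at (344–393, 141–209) and the orange treadle on the left at columns 203–303.

```bash
python3 - <<'E'
from h import *
f=dict(np.load('w1.npz')); a=np.deg2rad(-12.55); E=np.array([[np.cos(a),np.sin(a)],[-np.sin(a),np.cos(a)]]); O=np.array([.6120,-.0774])
H=lambda uv,z:(1000*E@(ray(f,uv,z)[:2]-O)).round(1)
for nm,uv,z in [('guideL rear -150,31',(329,268),.087),('guideR rear -150,-31',(397,267),.087),('guideL front',(331,95),.087),('guideR front',(408,97),.087),('blank f',(347,141),.103),('blank f',(393,143),.103),('blank r',(344,206),.103),('blank r',(390,208),.103),('treadle low rear',(303,290),.096),('treadle low',(299,5),.096),('treadle hi rear',(221,296),.137),('tr hi',(203,5),.137)]: print(nm,H(uv,z))
p=f['pixels']; print('tcp',(1000*E@(np.array([.50746,-.01495])-O)).round(1))
for v in (225,240): 
    r=p[v,310:420].astype(int).sum(1); print(v,[int(310+i) for i in np.where(abs(np.diff(r))>60)[0]])
E
```

```text
guideL rear -150,31 [-150.4   29. ]
guideR rear -150,-31 [-149.5  -34.1]
guideL front [-1.2 28.4]
guideR front [ -2.8 -34.7]
blank f [-38.   15.9]
blank f [-39.5 -21. ]
blank r [-90.2  17.3]
blank r [-91.9 -21.3]
treadle low rear [-168.6   52.9]
treadle low [59.8 53.2]
treadle hi rear [-156.6  115.8]
tr hi [ 44.4 112.7]
tcp [-115.6   38.2]
225 [326, 327, 388, 397, 398, 413, 414]
240 [326, 327, 388]
```

The three views agree in x. In y the channel centre sits about 2.5 mm right of my estimate, so I shift 2 mm left and descend.

Emit:
carry_out:
  deltas:
    - [[0.8,0,-2,12,0],[0.8,0,-2,26,0],[0.8,0,-2,42,0],[0.8,0,-2,58,0],[0.8,0,-2,74,0],[0.8,0,-2,86,0],[0.8,0,-2,92,0],[0.8,0,-2,92,0]]

```text
clock: 2.82
tool_pos: [0.5071, -0.0136, 0.1434]
ee_rot: [180.0, 0.2, -12.6]
force: [0.8, -0.1, 0.3]
opening: 0.799
grasp_force: 0.0
```

Emit:
carry_out:
  deltas:
    - [[0.8,0,0,4,0],[0.8,0,0,8,0],[0.8,0,0,13,0],[0.8,0,0,18,0],[0.8,0,0,23,0],[0.8,0,0,28,0],[0.8,0,0,30,0],[0.8,0,0,30,0]]

```text
clock: 3.48
tool_pos: [0.5085, -0.0163, 0.1151]
ee_rot: [179.7, -0.1, -12.4]
force: [-3.7, -12.7, 9.5]
opening: 0.8
grasp_force: 6.4
```

Emit:
carry_out:
  deltas:
    - [[0.8,0,0,3,0],[0.8,0,0,6,0],[0.8,0,0,9,0],[0.8,0,0,12,0],[0.8,0,0,15,0],[0.8,0,0,17,0],[0.8,0,0,17,0],[0.8,0,0,17,0]]

```text
clock: 4.15
tool_pos: [0.5094, -0.0157, 0.0992]
ee_rot: [179.8, -0.2, -12.4]
force: [-5.0, -10.2, 13.6]
opening: 0.798
grasp_force: 6.8
```

```bash
python3 - <<'E'
from station import manip, optics
import cv2, numpy as np
s=manip.get_state(); print(s['tool_pos'],s['force'])
w=optics.grab_frame('wrist')['pixels']; t=optics.grab_frame('scene')['pixels'][150:390,180:420]
im=np.hstack([cv2.resize(w,(440,330)),cv2.resize(t,(330,330))]); cv2.imwrite('pics/d1.png',im[:,:,::-1])
E
```

```text
[ 0.50937606 -0.01568618  0.09916185] [ -5.02218138 -10.15528893  13.62110147]
```

View pics/d1.png

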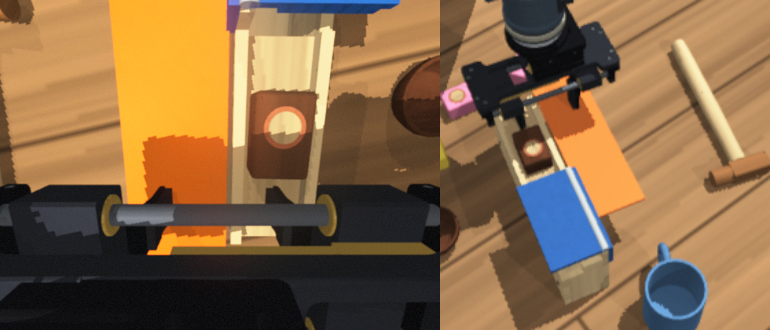

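The lid stands about level and open, with the right fingertip in the channel behind the blank and the left one on the treadle. Pushing now.

Emit:
carry_out:
  deltas:
    - [[0.8,3,0,0.5,0],[0.8,7,0,1,0],[0.8,11,0,1.5,0],[0.8,15,0,1.5,0],[0.8,19,0,1.5,0],[0.8,23,0,1.5,0],[0.8,27,0,1.5,0],[0.8,30,0,1.5,0]]

```text
clock: 4.92
tool_pos: [0.535, -0.0185, 0.0959]
ee_rot: [-180.0, 0.4, -12.5]
force: [-5.0, 1.5, 5.7]
opening: 0.803
grasp_force: 3.2
```

Emit:
carry_out:
  deltas:
    - [[0.8,4,0,0,0],[0.8,8,0,0,0],[0.8,12,0,0,0],[0.8,16,0,0,0],[0.8,20,0,0,0],[0.8,24,0,0,0],[0.8,27,0,0,0],[0.8,30,0,0,0]]

```text
clock: 5.58
tool_pos: [0.5643, -0.0249, 0.0958]
ee_rot: [-180.0, 0.4, -12.5]
force: [-4.3, 1.5, 6.0]
opening: 0.799
grasp_force: 3.2
```

```bash
python3 - <<'E'
from station import manip, optics
import cv2, numpy as np
s=manip.get_state(); print(s['tool_pos'],s['force'])
w=optics.grab_frame('wrist')['pixels']; t=optics.grab_frame('scene')['pixels'][150:390,180:420]
im=np.hstack([cv2.resize(w,(440,330)),cv2.resize(t,(330,330))]); cv2.imwrite('pics/d2.png',im[:,:,::-1])
E
```

```text
[ 0.56426678 -0.02493824  0.09584869] [-4.31778363  1.50698399  5.96552375]
```

View pics/d2.png

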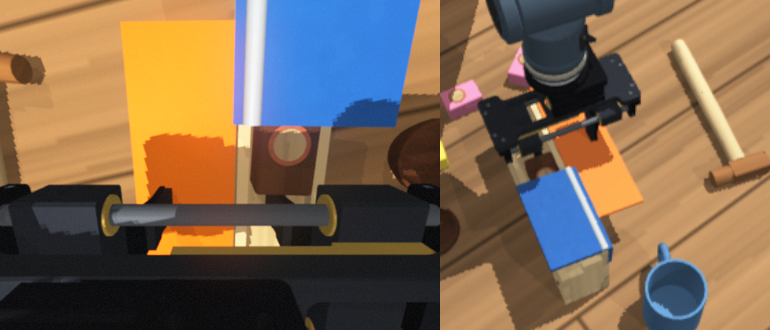

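The blank is half under the open lid at wrist crop (285,160), the fingertip is against its rear and the tip height fits a lid angle of about 0.65. I keep pushing until it tips.

Emit:
carry_out:
  deltas:
    - [[0.8,4,0,0,0],[0.8,8,0,0,0],[0.8,12,0,0,0],[0.8,15,0,0,0],[0.8,18,0,0,0],[0.8,21,0,0,0],[0.8,24,0,0,0],[0.8,27,0,0,0]]

```text
clock: 6.35
tool_pos: [0.5905, -0.0308, 0.0959]
ee_rot: [-180.0, 0.4, -12.5]
force: [-5.4, 1.3, 6.8]
opening: 0.805
grasp_force: 3.2
```

Emit:
carry_out:
  deltas:
    - [[0.8,2,0,0,0],[0.8,4,0,0,0],[0.8,6,0,0,0],[0.8,8,0,0,0],[0.8,8,0,0,0],[0.8,8,0,0,0],[0.8,8,0,0,0],[0.8,8,0,0,0]]

```text
clock: 7.02
tool_pos: [0.5994, -0.0327, 0.0961]
ee_rot: [-180.0, 0.2, -12.5]
force: [-3.3, 1.8, 6.2]
opening: 0.802
grasp_force: 2.8
```

```bash
python3 - <<'E'
from station import manip, optics
import cv2, numpy as np
s=manip.get_state(); print(s['tool_pos'],s['force'])
w=optics.grab_frame('wrist')['pixels']; t=optics.grab_frame('scene')['pixels'][150:390,180:420]
im=np.hstack([cv2.resize(w,(440,330)),cv2.resize(t,(330,330))]); cv2.imwrite('pics/d3.png',im[:,:,::-1])
E
```

```text
[ 0.59937353 -0.03269495  0.09611692] [-3.33387654  1.84154755  6.21848833]
```

View pics/d3.png

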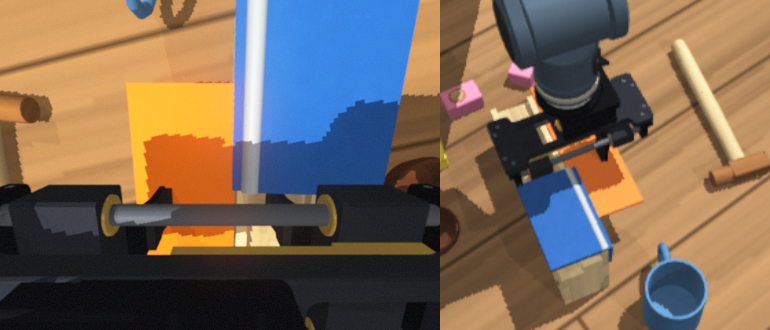

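The blank is no longer visible between the lid edge and the fingers. I back off with the treadle still pressed to check the channel.

Emit:
carry_out:
  deltas:
    - [[0.8,-5,0,0,0],[0.8,-10,0,0,0],[0.8,-16,0,0,0],[0.8,-22,0,0,0],[0.8,-28,0,0,0],[0.8,-34,0,0,0],[0.8,-40,0,0,0],[0.8,-40,0,0,0]]

```text
clock: 7.78
tool_pos: [0.5636, -0.0253, 0.0973]
ee_rot: [-180.0, -0.3, -12.6]
force: [2.5, 0.1, 5.6]
opening: 0.8
grasp_force: 2.8
```

```bash
python3 - <<'E'
from station import manip, optics
import cv2, numpy as np
s=manip.get_state(); print(s['tool_pos'],s['force'])
w=optics.grab_frame('wrist')['pixels']; t=optics.grab_frame('top')['pixels'][130:330,310:510]
im=np.hstack([cv2.resize(w,(440,330)),cv2.resize(t,(330,330))]); cv2.imwrite('pics/d4.png',im[:,:,::-1])
E
```

```text
[ 0.56364818 -0.02529783  0.09732245] [2.5122232  0.07420684 5.55157172]
```

View pics/d4.png

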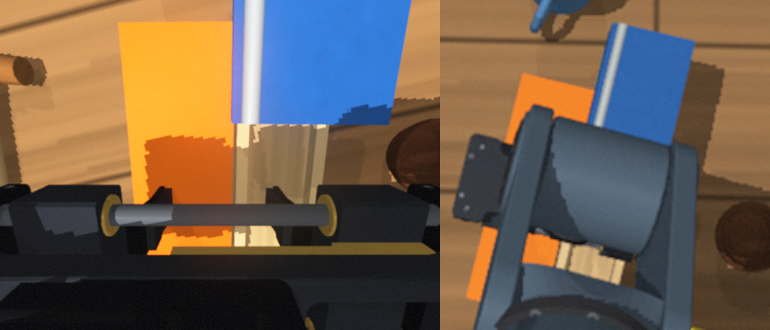

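The channel is empty from the fingers to the lid edge (wrist crop 235–330, 125–190), so the blank has dropped. I raise slowly so the lid closes gently, then go clear.

Emit:
carry_out:
  deltas:
    - [[0.8,0,0,-3,0],[0.8,0,0,-7,0],[0.8,0,0,-11,0],[0.8,0,0,-15,0],[0.8,0,0,-19,0],[0.8,0,0,-23,0],[0.8,0,0,-27,0],[0.8,0,0,-31,0]]

```text
clock: 8.55
tool_pos: [0.5616, -0.0251, 0.1273]
ee_rot: [180.0, 0.0, -12.5]
force: [-0.3, 0.2, 3.3]
opening: 0.799
grasp_force: 1.0
```

Emit:
carry_out:
  deltas:
    - [[0.8,0,0,-4,0],[0.8,0,0,-8,0],[0.8,0,0,-14,0],[0.8,0,0,-24,0],[0.8,0,0,-40,0],[0.8,0,0,-60,0],[0.8,0,0,-80,0],[0.8,0,0,-100,0]]

```text
clock: 9.22
tool_pos: [0.5617, -0.025, 0.2283]
ee_rot: [180.0, 0.0, -12.6]
force: [0.8, -0.3, 1.0]
opening: 0.798
grasp_force: 0.0
```

Emit:
carry_out:
  deltas:
    - [[0.8,-10,0,0,0],[0.8,-25,0,0,0],[0.8,-40,0,0,0],[0.8,-55,0,0,0],[0.8,-70,0,0,0],[0.8,-80,0,0,0],[0.8,-80,0,0,0],[0.8,-80,0,0,0]]

```text
clock: 9.88
tool_pos: [0.4836, -0.0075, 0.2271]
ee_rot: [180.0, -0.0, -12.6]
force: [-0.0, -1.3, -0.6]
opening: 0.798
grasp_force: 0.0
```

```bash
python3 - <<'E'
from station import manip, optics
import cv2, numpy as np
s=manip.get_state(); print(s['tool_pos'],s['force'])
w=optics.grab_frame('wrist')['pixels']; t=optics.grab_frame('scene')['pixels'][150:410,160:420]
im=np.hstack([cv2.resize(w,(440,330)),cv2.resize(t,(330,330))]); cv2.imwrite('pics/d5.png',im[:,:,::-1])
E
```

```text
[ 0.48364098 -0.00751288  0.22706275] [-0.01274526 -1.30721301 -0.63750145]
```

View pics/d5.png

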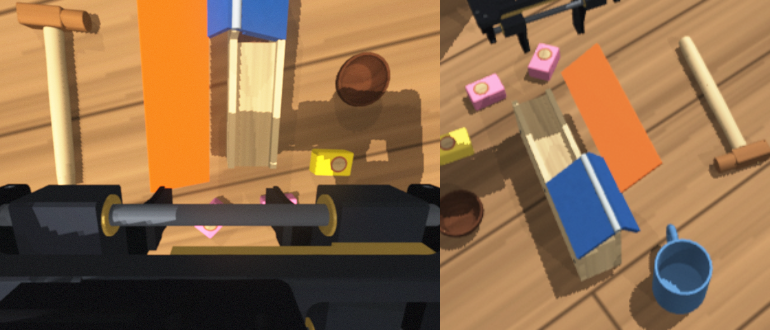

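The channel is empty, the lid is closed as at the start, the bystanders have not moved, and the arm is clear.

```bash
python3 -c "
from station import manip
print(manip.hand_in())"
```

```text
the job is handed in; nothing more can be done
None
```

Job handed in at about 10 s: the blank was pushed off the channel's edge under the open lid (channel seen empty, box interior not visible), the lid is closed again, and the shell cup, mallet and mug were not touched.

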